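# Clamp the moulding sheet and hold the spring-tip gauge on the red ring

## Task

First slide the orange clamp grip along the inclined test bed, towards the black sheet, all the way to its end stop. Then take the yellow gauge out of its blue stand and press its steel spring tip gently on the sheet inside the red ring, with the gauge square to the sloping sheet and the tip pushed about halfway in. Finish while holding the gauge there, still and still pressing; leave the yellow ring and the other things on the bench alone.

Things in the scene. Friction and masses are not known exactly. Their poses are not given: they have to be found in the camera images.
- bed: fixed aluminium test bed 170 x 300 x 12 mm, tilted 20 degrees to face the robot, carrying a fixed black carbon-look sheet 130 x 170 x 4 mm (bed y -135 to +35 mm). Its x points up the slope, y is level, z is the outward normal. Origin: bed's middle, level with the sheet's upper face, 72 mm above the bench; the bare bed face is 4 mm below.
- clamp_grip (a point): top centre of the orange clamp grip, a block 24 mm (bed x) by 22 mm (bed y) and 34 mm tall along the bed's normal, standing on a steel jaw bar 166 x 24 x 12 mm (bar top 13.5 mm above the sheet face). This point is 47.5 mm above the sheet face, at bed x = 0.
- clamp (a joint): slide of the clamp in m: 0 is fully open, it grows as the clamp moves along the bed's -y towards the sheet, 0.070 is the end stop (jaw over the sheet's edge, beside the red stop blocks). Grip at bed y = 108 mm minus this value. Stays where left; friction about 2 N. Starts between 0 and 0.02.
- mark_red: red ring, 20 mm outside diameter with a dot in its middle, printed flat on the sheet; origin at its centre on the sheet face. Its own axes are not tilted: take the slope from bed. Lies on bed x = 0.
- mark_yellow: yellow ring of the same size on the same sheet, not to be used; it and the red one swap places between runs.
- stand: blue block 80 x 80 x 55 mm fixed on the bench, with a 23 mm upright through hole in its middle that holds the gauge; origin at the centre of its underside.
- gauge: yellow round gauge, about 0.17 kg, upright in the stand. Its z runs from tip to rear; origin at the end of the unpressed tip. Steel round-ended tip 8 mm diameter, z 0 to 14 mm; steel nose 18 mm diameter, to 45 mm; yellow body to grip 30 mm diameter, 45 to 137 mm. In the stand its 45 mm shoulder rests on the top, origin 10 mm above the bench; lift over 45 mm to clear.
- tip_end (a point): the very end of the gauge's spring tip (moves with the tip).
- tip (a joint): how far the spring tip is pushed into the gauge, in m: 0 free, 0.012 fully in. Needs about 1 N to start moving, about 3.2 N at half way (0.006), about 5.3 N fully in.
- clip_a: loose black belt clip 70 x 22 x 14 mm, bystander; origin under its middle
- clip_b: a second such black belt clip, bystander; origin under its middle
- jar: loose glass jar, 60 mm diameter, 75 mm tall, bystander; origin under its middle
- driver: loose screwdriver, 200 mm long, lying, bystander; origin under its middle
- tape: loose red roll, 90 mm diameter, 25 mm high, bystander; origin under its middle
- sander: loose cork sanding block 110 x 65 x 42 mm, bystander; origin under its middle
- drill: loose dark green cordless drill standing on its battery, 190 mm tall, 160 mm long, bystander; origin under its middle
There are look-alikes about, which are no part of the job. There is more than one size of the gauge; the one meant has the size given above.

How it is judged:
On the way, in this order (a step that is already met when the one before it is completed fails the run):
1. the clamp is slid to its end stop (within 4 mm) (value of joint clamp above 0.066 m), for 0.2 s.
2. the gauge is lifted clear of its stand in the fingers (z of gauge in the frame of stand above 0.058 m and contact force between gauge and the fingers above 1 N), for 0.2 s.
At the end, for the whole second after the job is handed in: The clamp is within 4 mm of its end stop; the gauge is held in the fingers, still, its tip end within 10 mm of the red ring's centre, its axis within 0.15 rad of square to the sheet, the spring tip pushed in 3 to 10 mm (1 to 8 N on the sheet), and the robot itself does not touch the bed or clamp (value of joint clamp above 0.066 m and distance between tip_end and mark_red below 0.01 m and angle between the z axis of gauge and the z axis of bed, either way round below 0.15 rad and value of joint tip between 0.003 and 0.01 m and contact force between gauge and bed between 1 and 8 N and contact force between gauge and the fingers above 1 N and contact force between gauge and stand below 0.2 N and contact force between each of the arm, the fingers and bed below 0.5 N and linear speed of gauge below 0.02 m/s); the arm keeps its last pose, push and grip.
It fails at once if the gauge is rammed against the bed (over 15 N) (contact force between gauge and bed above 15 N).
It fails at once if the gauge is pressed on the yellow ring (distance between tip_end and mark_yellow below 0.01 m and contact force between gauge and bed above 0.5 N).
It fails at once if another thing on the bench is pushed more than 30 mm (distance of any of clip_a, clip_b, jar, driver, tape, sander, drill from where it was at the start of the episode above 0.03 m).
It also fails if it takes over 58 s, if anything falls off the work surface, if the arm or the gripper's body presses on something with over 40 N, if the wrist force passes 120 N, or if a joint passes its speed limit or range.

## Robot

A 6-joint arm with a two-finger parallel gripper is mounted at the origin on the work surface. World frame = base frame: x ahead of the robot, y to its left, z up, the work surface at z = 0. Lengths are in m, angles in rad, forces in N, time in s.
With the tool pointing down it reaches from about 0.425 to 0.95 m from the base axis. Payload 3.5 kg.
Tool frame: the origin (TCP) lies between the finger pads; the fingertips stand 22 mm ahead of it and the grasp point (between the pads) lies 3 mm ahead of it (ctrl.nose_length is the z of the fingertips in the tool frame, in m); z points along the fingers, y is the line along which they close (so a half turn about z gives the same grasp; the last joint's range is limited). The gripper opens to 85 mm and grips with 20 to 120 N. Pads are 22 mm wide; open, the fingers measure 114 mm over their backs; the gripper's body (76 mm by 85 mm) begins 54 mm behind the grasp point. The pads swing forward as they close: fully open they stand 13 mm farther back than shut.
Start: joints at [-1.401, 0.286, 1.577, -0, 1.279, -0.15], TCP at [0.212, -0.641, 0.253] pointing down, gripper open.
Joint ranges: [-2.77, 2.77], [-0.9, 2.22], [0.21, 2.48], [-1.53, 4.67], [0.24, 2.81], [-2.84, 2.84]. Speed limits (rad/s): [2.79, 2.79, 3.14, 3.14, 3.14, 3.14].

## Interface

Orientations are given as a unit quaternion [x, y, z, w].
In Python, from plant import ctrl gives the robot as it stands. The module is installed in compiled form; this text tells all that it offers.
- The arm moves only by the tool send_rows, never from a script. Its argument "rows" is text: rows parted by semicolons, each of 7 numbers parted by spaces: the turn, a rotation vector about the tool's x, y, z in fractions of the full range, 1 being 360 degrees, then the shift along the tool's x, y, z in shares of 750 mm (1.0 is 750 mm), then the opening, from -1 (shut) to 1 (fully open). A call has 1 to 8 rows; each row is the pose to reach, as a shift and turn from the pose commanded when the call began, along the tool's axes at that moment; what a row does not reach only later rows make up. A row lasts 1/8 s, in which the tool goes at most 62.5 mm and 10.7 degrees, less where a joint would pass 70% of its speed; a pose out of reach is approached as far as the arm can. A call with a gripper value outside its range is refused whole. The fingers move at their own pace and stop on an object; "grip_force" is the grip in N (left out, the last holds). Time passes only in rows, so rows that repeat a pose let the fingers close. It gives the time, the measured TCP pose, the force, the opening and the grip force at its end, in the units of the state.
- ctrl.get_state(): the state, without advancing time (a new reading comes with each control period).
- ctrl.read_camera(name): name is "scene" or "side" or "wrist"; returns a dict with "color" (420x560x3 uint8, red, green, blue), "fx", "fy", "cx", "cy" (pixels), "extrinsics" (4x4, takes a point from world to camera coordinates). Camera axes: x right, y down, z forward; pixel columns grow to the right and rows downward; lengths in m; the calibration is good to about 2 mm. A picture is of the moment at which its call begins. There is no depth.
- ctrl.sign_off(): hands the job in; it is judged then, once.
Trained networks look in a picture, given as the dict that the camera call returned (one of the last four; its "shot" number tells which), for a name from the list of things; names that differ only in an ending like _2 or _b are one class to them, and where a whole thing is asked for, a point or a joint stands for the part that bears it (a point fixed in the world has none). Each returns a list of dicts, best first, with "p" (0 to 1); they miss things now and then, are a little off and sometimes report something else, mostly with a low value. They report only what shows in the picture. A call takes as long as a camera call. They do not tell look-alikes from the thing itself.
- ctrl.look_for(picture, target): "position" ([x, y, z] in m, in the coordinates of the camera as it stood for that picture, good to about 4 mm: the middle of the surface that is visible of it).
The state is a dict: "time": time; "qpos": joint angles; "dq": joint speeds; "joint_efforts": joint torques, N m; "eef_pos": TCP position; "tcp_rot": TCP orientation; "contact_force": force on the tool from outside, world axes, zero at the start; "wrist_torque": the same for the moment, N m; "opening": opening from 0.0 (shut) to 1.0 (fully open); "finger_force": force on a finger pad.
Only numpy, scipy, OpenCV 4.12 (cv2) and the standard library are available. Lean on these libraries where they do the work, as an engineer would, in place of code of your own. Each camera call takes 0.05 s, during which the arm holds its last target. There are 200 camera calls.

## Working session

There is one attempt and no reset: what is moved stays moved. The work goes in short steps, Python scripts to look and compute and a tool call to move; the robot and the scene stay as the last step left them, time stands still between calls to the robot, and variables do not carry over. Pictures are saved under pics/ and viewed, at most 10 in all, crops included, and the job is handed in when it is done.

Besides the shell and the picture viewer there is one more tool, called after "Request:" as name(argument=value, ...) on one line, values as JSON. send_rows: Moves the arm, as the interface text tells. Its arguments: {"type":"object","properties":{"rows":{"type":"string"},"grip_force":{"type":"number"}},"required":["rows"]}

```bash
mkdir -p pics
cat > h.py <<'E'
import numpy as np, cv2
from plant import ctrl
from scipy.spatial.transform import Rotation as R
def shot(n,f=None):
    p=ctrl.read_camera(n)
    if f: cv2.imwrite('pics/'+f,p['color'][:,:,::-1])
    return p
def toW(p,c):
    E=np.array(p['extrinsics']); return E[:3,:3].T@(np.array(c)-E[:3,3])
def proj(p,w):
    E=np.array(p['extrinsics']); c=E[:3,:3]@np.array(w)+E[:3,3]
    return np.array([p['fx']*c[0]/c[2]+p['cx'],p['fy']*c[1]/c[2]+p['cy']])
def ray(p,u,v):
    E=np.array(p['extrinsics']); d=np.array([(u-p['cx'])/p['fx'],(v-p['cy'])/p['fy'],1])
    return -E[:3,:3].T@E[:3,3], E[:3,:3].T@d
E
python3 - <<'E'
from h import *
np.set_printoptions(precision=4,suppress=True)
ps={n:shot(n,n+'0.png') for n in('scene','side')}
a=np.vstack([np.hstack([ps['scene']['color'],]),])
for n,p in ps.items():
    E=np.array(p['extrinsics']);print(n,'cam at',-E[:3,:3].T@E[:3,3],p['fx'])
    for t in ['bed','clamp_grip','mark_red','mark_yellow','stand','gauge','jar','drill','sander','tape','driver','clip_a']:
        for d in ctrl.look_for(p,t)[:3]:
            w=toW(p,d['position']);print(t,round(d['p'],2),w,proj(p,w).round())
E
```

```text
scene cam at [1.3887 0.4636 0.9644] 432.0293027406976
bed 0.93 [0.5623 0.1081 0.0851] [305. 228.]
clamp_grip 0.76 [0.5477 0.1862 0.1008] [332. 230.]
clamp_grip 0.53 [ 0.7177 -0.2014  0.0131] [189. 242.]
mark_red 0.52 [ 0.5088 -0.281   0.1278] [204. 167.]
mark_yellow 0.19 [ 0.6749 -0.3916  0.0251] [149. 210.]
stand 0.65 [ 0.5049 -0.278   0.0495] [208. 186.]
gauge 0.78 [ 0.6274 -0.1908  0.1231] [206. 198.]
gauge 0.71 [ 0.5116 -0.283   0.1262] [203. 168.]
jar 0.79 [ 0.7831 -0.0712  0.0542] [211. 263.]
jar 0.19 [ 0.7195 -0.2011  0.0122] [189. 242.]
drill 0.84 [0.4139 0.5377 0.1229] [471. 238.]
sander 0.6 [ 0.6779 -0.3901  0.0216] [149. 211.]
tape 0.77 [ 0.4264 -0.4823  0.018 ] [176. 164.]
driver 0.75 [0.3769 0.2236 0.0172] [362. 220.]
clip_a 0.65 [ 0.3757 -0.0932  0.0113] [275. 190.]
clip_a 0.52 [ 0.5105 -0.2826  0.1278] [204. 168.]
clip_a 0.47 [ 0.7151 -0.203   0.0124] [189. 241.]
side cam at [ 0.2013 -0.7897  1.0733] 467.983593602576
bed 0.9 [0.536  0.0661 0.0776] [267. 198.]
clamp_grip 0.63 [0.533  0.1757 0.0914] [253. 171.]
clamp_grip 0.59 [ 0.7151 -0.2182  0.0121] [368. 267.]
stand 0.71 [ 0.4908 -0.3109  0.0563] [309. 316.]
gauge 0.82 [ 0.4968 -0.3027  0.1218] [311. 298.]
gauge 0.67 [ 0.6098 -0.2812  0.1415] [351. 270.]
gauge 0.64 [ 0.6095 -0.202   0.1347] [335. 247.]
jar 0.85 [ 0.7613 -0.093   0.0593] [362. 218.]
jar 0.62 [0.5407 0.1744 0.0902] [255. 171.]
drill 0.72 [0.392  0.4981 0.0951] [179. 119.]
drill 0.38 [ 0.497  -0.3004  0.1232] [311. 297.]
sander 0.75 [ 0.6582 -0.4153  0.0199] [389. 335.]
tape 0.57 [ 0.4215 -0.487   0.0274] [314. 400.]
driver 0.53 [0.3628 0.2135 0.0188] [198. 195.]
clip_a 0.73 [ 0.3628 -0.0957  0.0119] [231. 274.]
clip_a 0.57 [ 0.7108 -0.2194  0.0141] [367. 267.]
```

View pics/scene0.png

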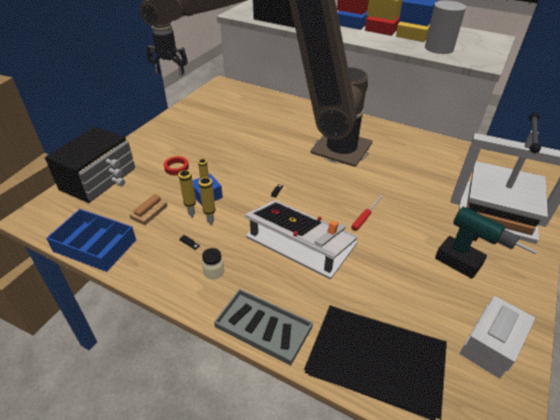

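View pics/side0.png

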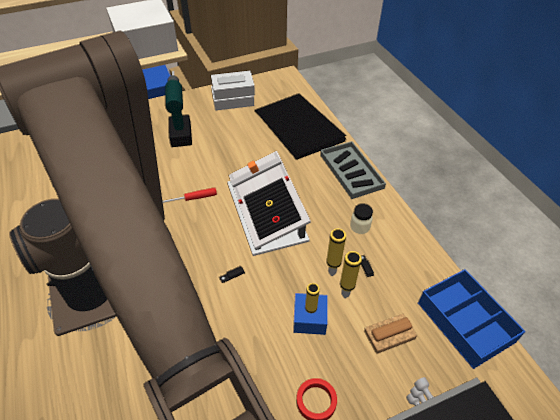

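The scene view shows the red ring at about (277,211), the yellow ring at (292,219), the orange grip at (333,228), and the stand gauge at (203,168), with two bigger look-alikes at (187,190) and (208,197). In the side view, red is at (276,219), yellow at (269,203), the grip at (252,167), and the gauge at (312,297).

```bash
cat > m.py <<'E'
from h import *
np.set_printoptions(precision=4,suppress=True)
def blob(p,u,v,h0,h1,r=14,smin=110,vmin=60):
    hsv=cv2.cvtColor(p['color'],cv2.COLOR_RGB2HSV); m=cv2.inRange(hsv,(h0,smin,vmin),(h1,255,255))
    if h0==0 and h1<8: m|=cv2.inRange(hsv,(172,smin,vmin),(180,255,255))
    k=np.zeros_like(m); k[v-r:v+r,u-r:u+r]=m[v-r:v+r,u-r:u+r]
    n,l,s,c=cv2.connectedComponentsWithStats(k); 
    if n<2: return None
    i=1+np.argmax(s[1:,4]); return c[i],s[i]
def onz(p,uv,z):
    o,d=ray(p,*uv); return o+d*(z-o[2])/d[2]
def tri(ps,uvs):
    A=np.zeros((3,3));b=np.zeros(3)
    for p,uv in zip(ps,uvs):
        o,d=ray(p,*uv); d/=np.linalg.norm(d); M=np.eye(3)-np.outer(d,d); A+=M;b+=M@o
    return np.linalg.solve(A,b)
E
python3 - <<'E'
from m import *
ps={n:shot(n) for n in('scene','side')}
S={'red':((277,211),(276,219),0,7),'yel':((292,219),(269,203),20,34),'grip':((333,228),(252,167),5,17)}
for k,(a,b,h0,h1) in S.items():
    uv=[]
    for n,q in (('scene',a),('side',b)):
        r=blob(ps[n],*q,h0,h1,r=9 if k!='grip' else 14); print(k,n,r)
        if r: uv.append(r[0]); print('  z.072',onz(ps[n],r[0],.072))
    if len(uv)==2: print(k,'tri',tri([ps['scene'],ps['side']],uv))
ims=[]
for n,(u,v,r) in (('scene',(295,225,60)),('side',(268,205,60)),('scene',(203,180,30)),('side',(312,310,30))):
    c=ps[n]['color'][v-r:v+r,u-r:u+r]; ims.append(cv2.resize(c,(300,300),interpolation=cv2.INTER_CUBIC))
cv2.imwrite('pics/c1.png',np.vstack([np.hstack(ims[:2]),np.hstack(ims[2:])])[:,:,::-1])
E
```

```text
red scene (array([274.871 , 211.1935]), array([271, 209,   8,   5,  31], dtype=int32))
  z.072 [ 0.5283 -0.0097  0.072 ]
red side (array([275.6222, 218.8   ]), array([272, 216,   8,   7,  45], dtype=int32))
  z.072 [ 0.5299 -0.0111  0.072 ]
red tri [ 0.5293 -0.0102  0.072 ]
yel scene (array([292.2424, 219.0303]), array([289, 217,   8,   5,  33], dtype=int32))
  z.072 [0.5336 0.053  0.072 ]
yel side (array([268.7381, 202.8095]), array([265, 200,   8,   7,  42], dtype=int32))
  z.072 [0.535  0.0522 0.072 ]
yel tri [0.5345 0.0527 0.0722]
grip scene (array([331.6731, 223.609 ]), array([319, 214,  25,  20, 156], dtype=int32))
  z.072 [0.4941 0.165  0.072 ]
grip side (array([252.5579, 166.3579]), array([247, 160,  12,  14,  95], dtype=int32))
  z.072 [0.5463 0.2126 0.072 ]
grip tri [0.5328 0.1768 0.1092]
```

View pics/c1.png

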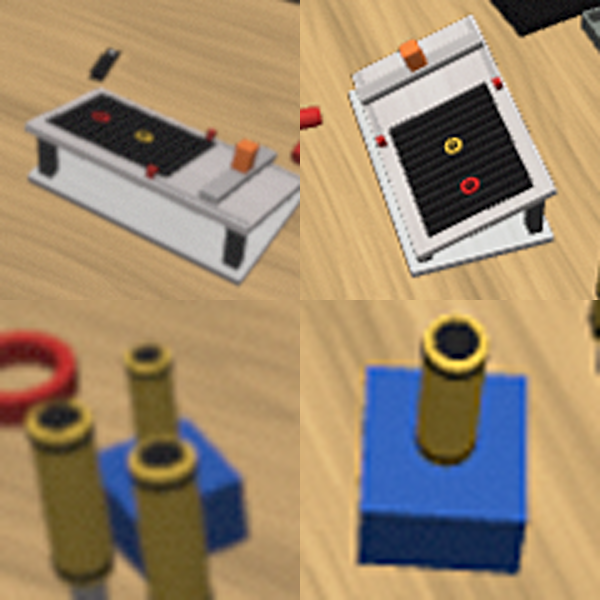

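```bash
cat >> m.py <<'E'
red=np.array([.5293,-.0102,.072]);yel=np.array([.5345,.0527,.072])
t=(yel-red); yb=t/np.linalg.norm(t); xh=np.array([yb[1],-yb[0],0])
c,s=np.cos(np.radians(20)),np.sin(np.radians(20))
xb=c*xh+s*np.array([0,0,1]); zb=np.cross(xb,yb)
def mk(x,y,z): return R.from_matrix(np.array([x,y,z]).T)
Rbed1=mk(-xb,yb,-zb); Rbed2=mk(xb,-yb,-zb)
def row(pos,rot=None):
    s=ctrl.get_state(); R0=R.from_quat(s['tcp_rot'])
    rv=np.degrees((R0.inv()*(rot if rot is not None else R0)).as_rotvec())
    print('row',rv.round(2),(1000*R0.inv().apply(np.array(pos)-s['eef_pos'])).round(1))
def st():
    s=ctrl.get_state(); print(s['time'],np.array(s['eef_pos']),np.array(s['qpos']),np.array(s['contact_force']),s['opening'],s['finger_force'])
E
python3 - <<'E'
from m import *
ps={n:shot(n) for n in('scene','side')}
P=[ps['scene'],ps['side']]
g=tri(P,[(203,161),(313.2,287.6)]);print('gauge top',g)
print('A top',tri(P,[(173+152*.2-30+0,150+83),(0,0)]) if 0 else '')
for n,uv in(('scene',(203,161)),('side',(313.2,287.6))): print(onz(ps[n],uv,.147))
# lookalike tops
print(tri(P,[(185.5,173.5),(338,234)]),tri(P,[(206,181),(353,258)]),tri(P,[(185.5,173.5),(353,258)]),tri(P,[(206,181),(338,234)]))
for n,uv in(('scene',(332.3,223)),('side',(252.4,164))): print('grip',onz(ps[n],uv,.1166))
st(); s=ctrl.get_state(); print(R.from_quat(s['tcp_rot']).as_matrix()); print(xb,yb,zb)
for a in(Rbed1,Rbed2): row([.55,.15,.26],a)
row([.50,-.35,.26])
E
```

```text
gauge top [ 0.5037 -0.2905  0.1457]
A top 
[ 0.503  -0.2879  0.147 ]
[ 0.505  -0.2931  0.147 ]
[ 0.6202 -0.2304  0.2037] [ 0.6091 -0.2348  0.1502] [ 0.6143 -0.2704  0.1764] [ 0.6151 -0.1946  0.1776]
grip [0.5356 0.1805 0.1166]
grip [0.5341 0.1777 0.1166]
1.5 [ 0.2122 -0.6408  0.2533] [-1.401   0.2863  1.5767  0.      1.2786 -0.15  ] [-0.1691 -0.9348  0.5687] 0.997210854113252 0.0
[[ 0.9493  0.3144  0.    ]
 [ 0.3144 -0.9493  0.    ]
 [ 0.     -0.     -1.    ]]
[ 0.9365 -0.0774  0.342 ] [0.0824 0.9966 0.    ] [-0.3409  0.0282  0.9397]
row [ -27.3    -5.57 -154.82] [ 569.2 -644.5   -6.7]
row [-4.02 19.73 22.81] [ 569.2 -644.5   -6.7]
row [0. 0. 0.] [ 364.6 -185.6   -6.7]
```

The rows are not in the units I measure in: shifts go in shares of 750 mm and turns go in shares of 360 degrees. I convert before sending: 365 mm / 750 = 0.4867, -186 mm / 750 = -0.248.

Request:
send_rows(rows="0 0 0 0.4867 -0.248 -0.04 1;0 0 0 0.4867 -0.248 -0.04 1;0 0 0 0.4867 -0.248 -0.04 1;0 0 0 0.4867 -0.248 -0.04 1;0 0 0 0.4867 -0.248 -0.04 1;0 0 0 0.4867 -0.248 -0.04 1;0 0 0 0.4867 -0.248 -0.04 1;0 0 0 0.4867 -0.248 -0.04 1")

```text
time: 2.5
eef_pos: [0.5019, -0.3475, 0.2838]
tcp_rot: [0.987, 0.161, 0.0, 0.0]
contact_force: [0.3, -0.2, -0.4]
opening: 0.999
finger_force: 0.0
```

```bash
sed -i 's/^t=(yel-red).*/_y=np.radians(6.0); yb=np.array([np.sin(_y),np.cos(_y),0]); xh=np.array([yb[1],-yb[0],0])/' m.py
python3 - <<'E'
from m import *
st(); g=np.array([.535,.179,.1166]); row(g+.10*zb,mk(xb,-yb,-zb))
E
```

```text
2.5 [ 0.5019 -0.3475  0.2838] [-0.7717  0.1231  1.7109  0.0002  1.3068  0.475 ] [ 0.3015 -0.1655 -0.3835] 0.9990784789993541 0.0
row [-4.25 19.65 24.32] [ 167.9 -502.8   73. ]
```

Converted, -503 mm / 750 = -0.6707, 168 mm / 750 = 0.224, 19.65 degrees / 360 = 0.0546.

Request:
send_rows(rows="-0.0118 0.0546 0.0675 0.224 -0.6707 0.0973 1;-0.0118 0.0546 0.0675 0.224 -0.6707 0.0973 1;-0.0118 0.0546 0.0675 0.224 -0.6707 0.0973 1;-0.0118 0.0546 0.0675 0.224 -0.6707 0.0973 1;-0.0118 0.0546 0.0675 0.224 -0.6707 0.0973 1;-0.0118 0.0546 0.0675 0.224 -0.6707 0.0973 1;-0.0118 0.0546 0.0675 0.224 -0.6707 0.0973 1;-0.0118 0.0546 0.0675 0.224 -0.6707 0.0973 1")

```text
time: 3.5
eef_pos: [0.5015, 0.1466, 0.2154]
tcp_rot: [0.983, -0.054, 0.174, 0.01]
contact_force: [0.7, -0.9, -0.2]
opening: 1.0
finger_force: 0.0
```

Run:
```python
from m import *
p=shot('wrist','w1.png'); st(); g=np.array([.535,.179,.1166]); print('grip px',proj(p,g),'red',proj(p,red),'yel',proj(p,yel)); row(g+.10*zb,mk(xb,-yb,-zb))
for t in('clamp_grip','mark_red','mark_yellow'):
  for d in ctrl.look_for(p,t)[:2]: w=toW(p,d['position']);print(t,d['p'],w,proj(p,w))
```

```text
3.55 [0.4999 0.153  0.2139] [ 0.137  -0.1701  2.155  -0.1064  0.8208  1.8718] [-2.1246  0.873  -0.0091] 1.000264686233064 0.0
grip px [221.6034 232.5706] red [469.3403 213.7642] yel [389.4708 215.8815]
row [-0.22  0.11 -0.03] [ -3.1 -29.6   2.6]
mark_red 0.88 [ 0.5336 -0.0065  0.0737] [465.0762 208.7859]
mark_red 0.38 [0.5492 0.0913 0.0737] [339.1032 202.5595]
mark_yellow 0.72 [0.5489 0.1788 0.0974] [223.9825 213.3572]
mark_yellow 0.61 [0.5369 0.0515 0.0716] [390.4286 212.7378]
```

View pics/w1.png

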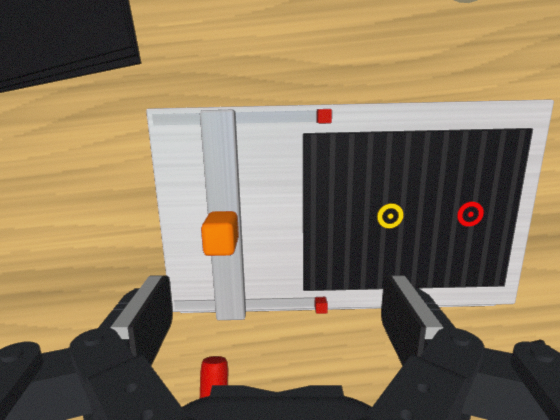

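The wrist view confirms the estimates. Red is at (470,214), yellow at (390,216) and the grip's top face at about (219,234), all within 2 px or so of the prediction. I'm descending on the grip now.

Converted, 102 mm / 750 = 0.136, 75 mm / 750 = 0.1.

Request:
send_rows(rows="0 0 0 -0.004 -0.04 0.004 1;0 0 0 -0.004 -0.04 0.004 1;0 0 0 -0.004 -0.04 0.0533 1;0 0 0 -0.004 -0.04 0.1 1;0 0 0 -0.004 -0.04 0.136 1;0 0 0 -0.004 -0.04 0.136 1;0 0 0 -0.004 -0.04 0.136 -1;0 0 0 -0.004 -0.04 0.136 -1", grip_force=20)

```text
time: 4.7
eef_pos: [0.5374, 0.172, 0.1202]
tcp_rot: [0.983, -0.054, 0.174, 0.009]
contact_force: [-0.9, -0.0, -0.1]
opening: 0.603
finger_force: 0.0
```

Request:
send_rows(rows="0 0 0 0 0 0 -1;0 0 0 0 0 0 -1;0 0 0 0 0 0 -1;0 0 0 0 0 0 -1")

```text
time: 5.2
eef_pos: [0.5373, 0.1728, 0.1199]
tcp_rot: [0.983, -0.053, 0.174, 0.009]
contact_force: [-3.7, 1.4, 7.2]
opening: 0.249
finger_force: 22.8
```

Run:
```python
from m import *
p=shot('wrist','w2.png'); st(); e=np.array(ctrl.get_state()['eef_pos'])
for k,w,h in(('red',red,(0,7)),('yel',yel,(20,34))):
  u,v=proj(p,w).round().astype(int); r=blob(p,u,v,*h,r=25); print(k,(u,v),r, r and onz(p,r[0],.072))
d=e-red; print('tcp in bed from red',d@xb,d@yb,d@zb)
```

```text
5.25 [0.5373 0.1729 0.1199] [ 0.1694  0.0662  2.1237 -0.1609  0.6192  1.9636] [-3.0434  1.4453  6.2634] 0.2516733465739971 22.805393636226654
red (np.int64(628), np.int64(268)) None None
yel (np.int64(507), np.int64(271)) (array([507.9656, 269.7899]), array([488, 252,  42,  37, 814], dtype=int32)) [0.5349 0.0519 0.072 ]
tcp in bed from red 0.0059011790708046324 0.18288982320466457 0.04880766814757565
```

View pics/w2.png

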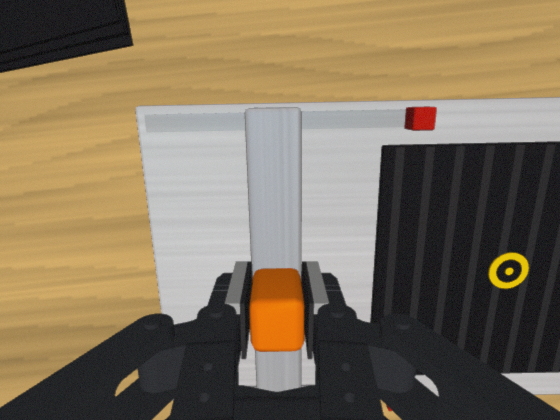

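The clamp is gripped. Next I'll slide it along tool +y, watching the force.

Converted, 44 mm / 750 = 0.0587, 42 mm / 750 = 0.056.

Request:
send_rows(rows="0 0 0 0 0.0133 0 -1;0 0 0 0 0.0267 0 -1;0 0 0 0 0.04 0 -1;0 0 0 0 0.0493 0 -1;0 0 0 0 0.056 0 -1;0 0 0 0 0.0587 0 -1;0 0 0 0 0.0587 0 -1;0 0 0 0 0.0587 0 -1")

```text
time: 6.25
eef_pos: [0.5334, 0.1282, 0.1199]
tcp_rot: [0.983, -0.053, 0.175, 0.009]
contact_force: [0.5, 0.4, 6.4]
opening: 0.252
finger_force: 22.7
```

Converted, 4 mm / 750 = 0.0053, 2 mm / 750 = 0.0027.

Request:
send_rows(rows="0 0 0 0 0.0027 0 -1;0 0 0 0 0.0053 0 -1;0 0 0 0 0.0053 0 -1;0 0 0 0 0.0053 0 -1")

```text
time: 6.75
eef_pos: [0.5331, 0.1252, 0.1199]
tcp_rot: [0.983, -0.053, 0.176, 0.008]
contact_force: [1.8, 4.1, 5.2]
opening: 0.251
finger_force: 22.5
```

Run:
```python
from m import *
p=shot('wrist','w3.png'); st(); e=np.array(ctrl.get_state()['eef_pos'])
d=e-red; print('tcp in bed from red',d@xb,d@yb,d@zb, 'force y',np.array(ctrl.get_state()['contact_force'])@yb)
```

```text
6.8 [0.5331 0.1251 0.1199] [ 0.0702  0.0215  2.1706 -0.1044  0.6033  1.8252] [2.4384 4.6129 4.4823] 0.24919747631864894 22.496824264526367
tcp in bed from red 0.006650912105470386 0.1349992538027712 0.04859241428316477 force y 4.842459068450923
```

View pics/w3.png

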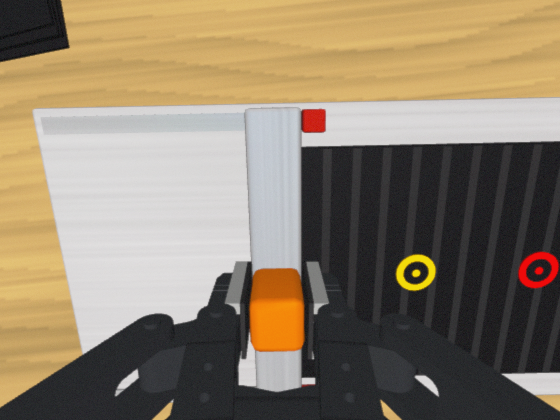

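The bar now touches the red stop block at (314,120). I'll push a little more to confirm.

Request:
send_rows(rows="0 0 0 0 0.0027 0 -1;0 0 0 0 0.004 0 -1;0 0 0 0 0.004 0 -1;0 0 0 0 0.004 0 -1")

```text
time: 7.3
eef_pos: [0.533, 0.1249, 0.12]
tcp_rot: [0.983, -0.054, 0.177, 0.005]
contact_force: [4.9, 17.2, 1.2]
opening: 0.249
finger_force: 22.6
```

Converted, -120 mm / 750 = -0.16, -80 mm / 750 = -0.1067.

Request:
send_rows(rows="0 0 0 0 -0.0027 0 -1;0 0 0 0 -0.004 0 1;0 0 0 0 -0.004 0 1;0 0 0 0 -0.004 0 1;0 0 0 0 -0.004 -0.04 1;0 0 0 0 -0.004 -0.1067 1;0 0 0 0 -0.004 -0.16 1;0 0 0 0 -0.004 -0.16 1")

```text
time: 8.3
eef_pos: [0.4918, 0.129, 0.235]
tcp_rot: [0.983, -0.054, 0.177, 0.009]
contact_force: [-0.1, 0.5, -0.1]
opening: 0.999
finger_force: 0.0
```

Run:
```python
from m import *
p=shot('wrist','w4.png'); st()
for k,w,h in(('red',red,(0,7)),('yel',yel,(20,34)),('grip',red+.135*yb+.0475*zb,(5,17))):
  u,v=proj(p,w).round().astype(int); r=blob(p,u,v,*h,r=25); print(k,(u,v),r, r and onz(p,r[0],.072 if k!='grip' else .1166))
row([.485,-.285,.28],mk(xh,-yb,np.array([0,0,-1.])))
```

```text
8.35 [0.491  0.1288 0.2324] [ 0.0865 -0.235   2.1741 -0.0872  0.8594  1.8118] [-0.1638  0.0976 -0.7272] 0.9994866392478061 0.0
red (np.int64(435), np.int64(207)) (array([435.5187, 207.0214]), array([423, 195,  26,  25, 374], dtype=int32)) [ 0.5294 -0.0106  0.072 ]
yel (np.int64(360), np.int64(209)) (array([360.5054, 208.7649]), array([348, 197,  26,  25, 370], dtype=int32)) [0.5348 0.0526 0.072 ]
grip (np.int64(275), np.int64(225)) (array([276.1168, 222.4271]), array([ 261,  202,   31,   41, 1173], dtype=int32)) [0.5293 0.1248 0.1166]
row [ -0.01 -20.11  -0.24] [ 53.1 412.  -31.6]
```

Converted, 412 mm / 750 = 0.5493, 53 mm / 750 = 0.0707, -20 degrees / 360 = -0.0556.

Request:
send_rows(rows="0 -0.0556 0 0.0707 0.5493 -0.0427 1;0 -0.0556 0 0.0707 0.5493 -0.0427 1;0 -0.0556 0 0.0707 0.5493 -0.0427 1;0 -0.0556 0 0.0707 0.5493 -0.0427 1;0 -0.0556 0 0.0707 0.5493 -0.0427 1;0 -0.0556 0 0.0707 0.5493 -0.0427 1;0 -0.0556 0 0.0707 0.5493 -0.0427 1;0 -0.0556 0 0.0707 0.5493 -0.0427 1")

```text
time: 9.35
eef_pos: [0.4837, -0.2875, 0.2765]
tcp_rot: [0.998, -0.057, -0.002, -0.001]
contact_force: [0.2, 0.4, -0.2]
opening: 0.997
finger_force: 0.0
```

Run:
```python
from m import *
p=shot('wrist','w5.png'); st(); g=np.array([.504,-.2905,.147]); print(proj(p,g),proj(p,[.504,-.2905,.055])); row([.504,-.2905,.23],mk(xh,-yb,np.array([0,0,-1.])))
```

```text
9.4 [ 0.4838 -0.2857  0.2764] [-0.7142  0.0225  1.831   0.0001  1.2937  0.9681] [-0.0744 -0.4659 -0.4528] 1.0026782255703026 0.0
[276.9381 183.7658] [277.0762 163.0844]
row [-0.19  0.26 -0.39] [20.9  2.6 46.3]
```

View pics/w5.png

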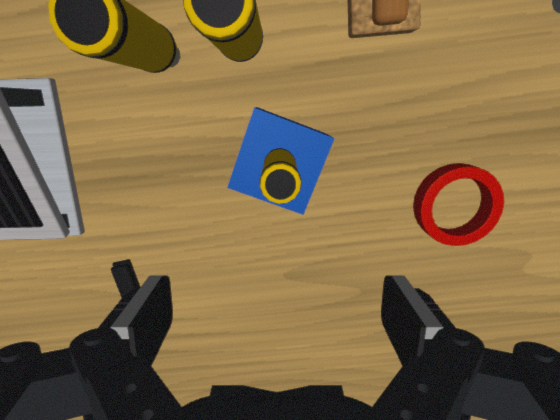

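The gauge top is at (280,184), about 2 mm right of the prediction at (277,184). I'll correct for that and descend.

Request:
send_rows(rows="0 0 0 0.028 0.0067 0.0613 1;0 0 0 0.028 0.0067 0.0613 1;0 0 0 0.028 0.0067 0.12 1;0 0 0 0.028 0.0067 0.1733 1;0 0 0 0.028 0.0067 0.2147 1;0 0 0 0.028 0.0067 0.2147 1;0 0 0 0.028 0.0067 0.2147 1;0 0 0 0.028 0.0067 0.2147 -1", grip_force=40)

```text
time: 10.4
eef_pos: [0.506, -0.2926, 0.1205]
tcp_rot: [0.999, -0.054, 0.001, 0.001]
contact_force: [-0.5, 0.2, 0.7]
opening: 0.819
finger_force: 0.0
```

Request:
send_rows(rows="0 0 0 0 0 0 -1;0 0 0 0 0 0 -1;0 0 0 0 0 0 -1;0 0 0 0 0 0 -1;0 0 0 0 0 0 -1;0 0 0 0 0 0 -1")

```text
time: 11.15
eef_pos: [0.5052, -0.2924, 0.1188]
tcp_rot: [0.999, -0.054, 0.0, 0.0]
contact_force: [-0.3, -0.1, 5.6]
opening: 0.341
finger_force: 39.5
```

Converted, -150 mm / 750 = -0.2, -120 mm / 750 = -0.16.

Request:
send_rows(rows="0 0 0 0 0 -0.0133 -1;0 0 0 0 0 -0.0533 -1;0 0 0 0 0 -0.1067 -1;0 0 0 0 0 -0.16 -1;0 0 0 0 0 -0.2 -1;0 0 0 0 0 -0.2 -1;0 0 0 0 0 -0.2 -1;0 0 0 0 0 -0.2 -1")

```text
time: 12.15
eef_pos: [0.5041, -0.2913, 0.2652]
tcp_rot: [0.999, -0.054, -0.002, -0.002]
contact_force: [0.4, 0.2, -1.2]
opening: 0.344
finger_force: 40.3
```

Run:
```python
from m import *
st(); T=mk(xb,-yb,-zb); red=np.array([.5294,-.0105,.072]); L=.1088
row(red+zb*(L+.06),T)
```

```text
12.15 [ 0.5041 -0.2913  0.2652] [-0.6982  0.0771  1.7949 -0.0001  1.2753  0.9813] [ 0.4203  0.2441 -1.2176] 0.343668527659805 40.294121503829956
row [-0.14 20.27 -0.25] [ -62.9 -281.6   35.7]
```

Converted, -282 mm / 750 = -0.376, -240 mm / 750 = -0.32, 20.3 degrees / 360 = 0.0564.

Request:
send_rows(rows="0 0.0278 0 -0.084 -0.08 0 -1;0 0.0556 0 -0.084 -0.16 0.0133 -1;0 0.0564 0 -0.084 -0.24 0.0267 -1;0 0.0564 0 -0.084 -0.32 0.048 -1;0 0.0564 0 -0.084 -0.376 0.048 -1;0 0.0564 0 -0.084 -0.376 0.048 -1;0 0.0564 0 -0.084 -0.376 0.048 -1;0 0.0564 0 -0.084 -0.376 0.048 -1")

```text
time: 13.15
eef_pos: [0.4728, -0.0062, 0.2319]
tcp_rot: [0.983, -0.055, 0.175, 0.01]
contact_force: [0.4, -0.6, -1.7]
opening: 0.34
finger_force: 40.4
```

Run:
```python
from m import *
st(); T=mk(xb,-yb,-zb); red=np.array([.5294,-.0105,.072]); L=.1088
row(red+zb*(L+.005),T)
s=ctrl.get_state(); Rm=R.from_quat(s['tcp_rot']).as_matrix(); tip=np.array(s['eef_pos'])+L*Rm[:,2]; print('tip',tip,'angle',np.degrees(np.arccos(-Rm[:,2]@zb)))
ims=[]
for n in('scene','side','wrist'):
    p=shot(n); a=proj(p,tip);r=proj(p,red);print(n,a,r, proj(p,tip-Rm[:,2]*.137))
    u,v=r.round().astype(int); h=45 if n!='wrist' else 130
    u=int(np.clip(u,h,559-h));v=int(np.clip(v-10,h,419-h)); print(u-h,v-h,2*h/390)
    if n!='scene' or 1: ims.append(cv2.resize(p['color'][v-h:v+h,u-h:u+h],(390,390),interpolation=cv2.INTER_CUBIC) )
cv2.imwrite('pics/c2.png',cv2.resize(np.hstack(ims),(800,267))[:,:,::-1]); cv2.imwrite('pics/c2b.png',np.hstack(ims[:2])[:,:,::-1])
```

```text
13.15 [ 0.4728 -0.0062  0.2319] [-0.2523 -0.3469  2.2603  0.0636  0.8797  1.3975] [ 0.3922 -0.6445 -1.7045] 0.33984244576504335 40.41482090950012
row [ 0.11 -0.21 -0.34] [-1.6 -1.8 55.8]
tip [ 0.5102 -0.0104  0.1298] angle 0.23673004204470163
scene [277.632  193.3752] [274.4637 211.3186] [287.3728 150.4196]
229 156 0.23076923076923078
side [268.8045 206.9396] [275.3604 218.7063] [249.9265 176.4426]
230 164 0.23076923076923078
wrist [275.4806 221.6008] [273.3748 201.2994] [274.0372 359.8498]
143 61 0.6666666666666666
```

View pics/c2b.png

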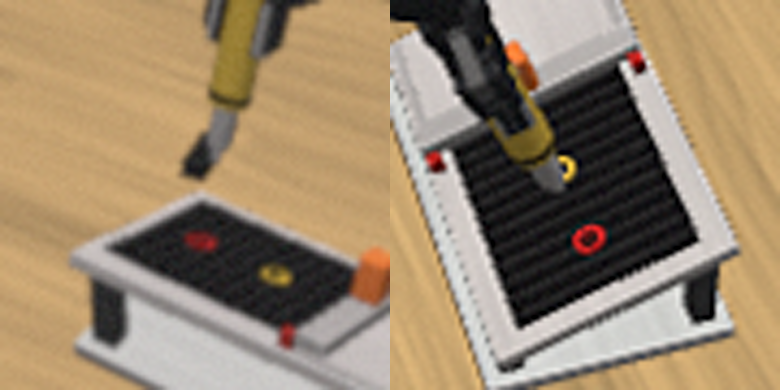

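The scene crop shows the nose ending near (213,150) and the side crop shows the tip near (555,190), both about as predicted. The gauge is square and over the red ring.

Converted, 52 mm / 750 = 0.0693, 50 mm / 750 = 0.0667, -0.3 degrees / 360 = -0.0008.

Request:
send_rows(rows="0 0 -0.0008 -0.002 -0.0027 0.0133 -1;0 0 -0.0008 -0.002 -0.0027 0.0333 -1;0 0 -0.0008 -0.002 -0.0027 0.0507 -1;0 0 -0.0008 -0.002 -0.0027 0.0613 -1;0 0 -0.0008 -0.002 -0.0027 0.0667 -1;0 0 -0.0008 -0.002 -0.0027 0.0693 -1;0 0 -0.0008 -0.002 -0.0027 0.0693 -1;0 0 -0.0008 -0.002 -0.0027 0.0693 -1")

```text
time: 14.3
eef_pos: [0.4898, -0.0047, 0.1834]
tcp_rot: [0.983, -0.051, 0.176, 0.01]
contact_force: [-0.4, 0.4, -1.1]
opening: 0.339
finger_force: 40.5
```

```bash
cat > chk.py <<'E'
from m import *
red=np.array([.5294,-.0105,.072]); L=.1088
s=ctrl.get_state(); Rm=R.from_quat(s['tcp_rot']).as_matrix(); tip=np.array(s['eef_pos'])+L*Rm[:,2]; d=tip-red
print(s['time'],'tip-red bed mm',1000*d@xb,1000*d@yb,1000*d@zb,'F',np.array(s['contact_force'])@zb,'ang',np.degrees(np.arccos(-Rm[:,2]@zb)))
E
cat > chkpic.py <<'E'
import sys
from chk import *
ims=[]
for n in('scene','side','wrist'):
    p=shot(n); a=proj(p,tip);u,v=proj(p,red).round().astype(int); h=30 if n!='wrist' else 80; v=int(np.clip(v-h//3,h,419-h)); k=260/(2*h)
    print(n,'tip in crop',(a-[u-h,v-h])*k)
    ims.append(cv2.resize(p['color'][v-h:v+h,u-h:u+h],(260,260),interpolation=cv2.INTER_CUBIC))
cv2.imwrite('pics/'+sys.argv[1],np.hstack(ims)[:,:,::-1])
E
python3 chkpic.py c3.png
```

```text
14.3 tip-red bed mm 1.1168001517063224 1.5056819233665637 9.524975440451223 F -0.9047234398615046 ang 0.3119315682686048
scene tip in crop [135.5764 164.0293]
side tip in crop [127.6178 161.7291]
wrist tip in crop [126.2039 175.8609]
```

View pics/c3.png

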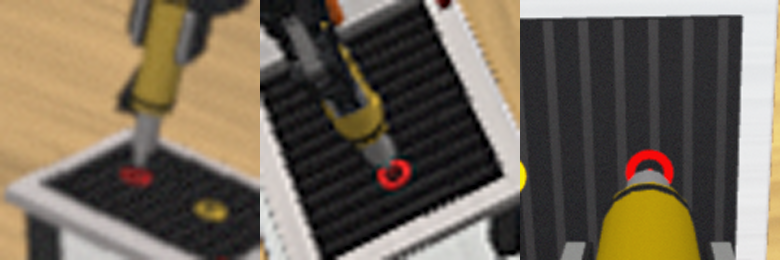

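All three crops show the tip just above the red ring, pointing at its centre. Now I'll press in small steps.

Request:
send_rows(rows="0 0 0 -0.0013 0.0013 0.004 -1;0 0 0 -0.0013 0.002 0.008 -1;0 0 0 -0.0013 0.002 0.0107 -1;0 0 0 -0.0013 0.002 0.0127 -1;0 0 0 -0.0013 0.002 0.0147 -1;0 0 0 -0.0013 0.002 0.016 -1;0 0 0 -0.0013 0.002 0.016 -1;0 0 0 -0.0013 0.002 0.016 -1")

```text
time: 15.45
eef_pos: [0.4926, -0.0065, 0.1713]
tcp_rot: [0.983, -0.051, 0.176, 0.01]
contact_force: [-0.7, 0.6, -0.6]
opening: 0.339
finger_force: 40.6
```

```bash
python3 chk.py
```

```text
15.45 tip-red bed mm -0.30695260177471007 0.0031581202603306793 -2.8168548025788915 F -0.26404209281960817 ang 0.25431319174498934
```

Converted, 2 mm / 750 = 0.0027, 1 mm / 750 = 0.0013.

Request:
send_rows(rows="0 0 0 0 0 0.0013 -1;0 0 0 0 0 0.0027 -1;0 0 0 0 0 0.0027 -1;0 0 0 0 0 0.0027 -1")

```text
time: 15.95
eef_pos: [0.4934, -0.0066, 0.1694]
tcp_rot: [0.983, -0.051, 0.176, 0.01]
contact_force: [-1.9, 0.3, 0.1]
opening: 0.339
finger_force: 40.7
```

Request:
send_rows(rows="0 0 0 0 0 0.0013 -1;0 0 0 0 0 0.0027 -1;0 0 0 0 0 0.0027 -1;0 0 0 0 0 0.0027 -1")

```text
time: 16.45
eef_pos: [0.4941, -0.0067, 0.1676]
tcp_rot: [0.983, -0.051, 0.176, 0.01]
contact_force: [-1.5, -0.5, 1.6]
opening: 0.335
finger_force: 40.7
```

```bash
python3 chkpic.py c4.png; for i in 1 2 3; do python3 - <<'E'
from h import *
shot('side'); import chk
E
done
```

```text
16.45 tip-red bed mm -0.20470642211617507 -0.019085215068732713 -6.823684504011429 F 2.0102751988458527 ang 0.2642290964430411
scene tip in crop [130.242  183.1175]
side tip in crop [134.7179 177.8083]
wrist tip in crop [129.5068 167.8886]
16.65 tip-red bed mm -0.25602945928817333 -0.01833067245309083 -6.842108774355797 F 1.494939436393487 ang 0.26237764388823265
16.7 tip-red bed mm -0.21157570432500797 -0.010840067734225703 -6.833466539146624 F 2.324968965561338 ang 0.264030103814312
16.75 tip-red bed mm -0.24617739538966682 0.011421133433201353 -6.847457157147672 F 1.9586054605663121 ang 0.26049560897472857
```

View pics/c4.png

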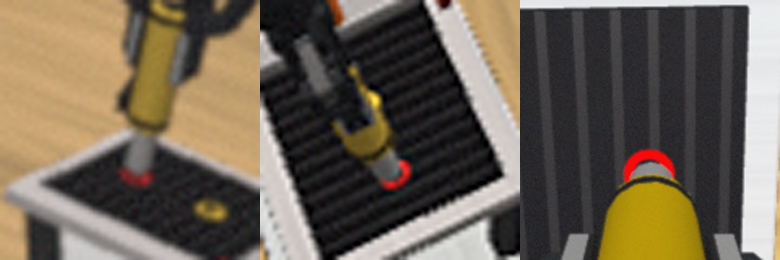

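The tip sits inside the red ring in all three crops. With the gauge's weight taken out, the press is about 3.4 N, which is roughly half travel. I'm handing in now.

```bash
python3 -c "
from plant import ctrl
print(ctrl.sign_off())"
```

```text
the job is handed in; nothing more can be done
None
```

I slid the clamp to its end stop, took the gauge from its stand, and handed in at about 17 s with its tip pressed inside the red ring at roughly half travel (about 3.4 N), square to the sheet; no verdict came back.

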